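# Lock a quarter-turn nut into the microscope accessory rail

### The job

The slotted aluminium rail on the lab bench needs one more mount. Pick up the loose holder with the long narrow foot, lower that foot lengthwise through the slot at the black marks halfway along the rail until its collar rests on the rail, then give it a quarter turn so that the foot lies crosswise, caught under both lips, and let go. Do not disturb the other two loose holders, with the round foot and the square foot.

Things in the scene. Friction and masses are not known exactly. Their poses are not given: they have to be found in the camera images.
- rail_nut: Loose 150 g nut, upright; origin: centre of its underside. Dark steel foot 58 mm long (x) by 16 wide (y) by 8 thick (z). Above it a 14 mm neck, a round collar 46 mm across (z 17 to 23 mm) and an black finger tab 40 mm long (x), 14 thick (y), z 23 to 57 mm: grip the tab across its thickness. The foot's ends show 6 mm beyond the collar, in line with the tab. Any yaw; half turns are equal.
- rail: Fixed channel 300 mm long (x), 80 wide (y), 26 high (z up), origin mid-underside, below the black marks. Slot along x 30 mm wide at y = 0; lips z 20 to 26 mm over a cavity 72 wide, floor z 4. Nut with collar on lips: its origin at z 9 mm, foot 3 mm clear under the lips, turns freely either way. A fixed mount like the nut's top is at x -115 mm, 66 high, on the end far from the loose holders.
- round_foot: Loose bystander standing on the bench: dark steel round foot 60 mm in diameter, 8 mm thick, too wide for the slot; otherwise like the rail nut (same collar and tab, same heights). Origin at the centre of its underside. Leave it alone.
- square_foot: Loose bystander standing on the bench: dark steel square foot 52 by 52 mm, 8 mm thick, too wide for the slot; otherwise like the rail nut (same collar and tab, same heights). Origin at the centre of its underside. Leave it alone.

How it is judged (in metres and radians):
On the way:
1. the nut's foot is through the slot, lengthwise, below the lips (z of rail_nut in the frame of rail between 0 and 0.013 m and y of rail_nut in the frame of rail between -0.012 and 0.012 m and x of rail_nut in the frame of rail between -0.12 and 0.12 m and angle between the x axis of rail_nut and the x axis of rail, either way round below 0.3 rad), for 0.1 s.
At the end, for the whole second after the job is handed in: The rail nut is upright (within 6 degrees) and at rest, its collar on the rail (origin 6 to 12 mm above the rail's underside), within 20 mm of halfway along the rail and 12 mm of the slot's centre line, its foot within 15 degrees of square across the slot (z of rail_nut in the frame of rail between 0.006 and 0.012 m and x of rail_nut in the frame of rail between -0.02 and 0.02 m and y of rail_nut in the frame of rail between -0.012 and 0.012 m and angle between the x axis of rail_nut and the y axis of rail, either way round below 0.26 rad and angle between rail_nut's own z axis and vertical below 0.1 rad and linear speed of rail_nut below 0.02 m/s and angular speed of rail_nut below 0.2 rad/s); the robot touches nothing.
It fails at once if the round-footed holder is shifted by more than 30 mm (distance of round_foot from where it was at the start of the episode above 0.03 m).
It fails at once if the square-footed holder is shifted by more than 30 mm (distance of square_foot from where it was at the start of the episode above 0.03 m).
It also fails if it takes over 38 s, if anything falls off the work surface, if the arm or the gripper's body presses on something with over 40 N, if the wrist force passes 120 N, or if a joint passes its speed limit or range.

### The arm

A 6-joint arm with a two-finger parallel gripper is mounted at the origin on the work surface. World frame = base frame: x ahead of the robot, y to its left, z up, the work surface at z = 0. Lengths are in m, angles in degrees, forces in N, time in s.
With the tool pointing down it reaches from about 0.3 to 0.75 m from the base axis. Payload 8.5 kg.
Tool frame: the origin (TCP) lies midway between the tips of the shut fingers; the grasp point (between the pads) lies 19 mm behind it (env.tcp_to_grasp is the z of the grasp point in the tool frame, in m); z points along the fingers, y is the line along which they close (so a half turn about z gives the same grasp; the last joint's range is limited). The gripper opens to 85 mm and grips with 20 to 120 N. Pads are 22 mm wide; open, the fingers measure 114 mm over their backs; the gripper's body (76 mm by 85 mm) begins 54 mm behind the grasp point. The pads swing forward as they close: fully open they stand 13 mm farther back than shut.
Start: joints at [-86.477, 21.807, 74.336, -0, 83.858, -12.336], TCP at [0.15, -0.529, 0.193] pointing down, gripper open.
Joint ranges: [-178.18, 178.18], [-50.72, 133.34], [12.68, 142.11], [-81.47, 261.47], [9.98, 163.14], [-165.26, 165.26]. Speed limits (degrees/s): [136.94, 136.94, 180, 180, 180, 180].

### API

Orientations are given as a 3x3 rotation matrix whose columns are the frame's x, y, z axes.
In Python, from rig import env, imaging, job, models gives the robot as it stands. The module is installed in compiled form; this text tells all that it offers.
- The arm moves only by the tool jog_arm, never from a script. Its argument "plan" is text: rows parted by semicolons, each of 7 numbers parted by spaces: the turn, a rotation vector about the tool's x, y, z in degrees, then the shift along the tool's x, y, z in cm, then the closure in counts, from 0 (fully open) to 255 (shut). In form: rx ry rz x y z claw; .... A call has 1 to 10 rows; each row shifts and turns the commanded pose from where the row before left it, along the tool's axes as they then stand; what a row does not reach is not made up. A row lasts 1/12 s, in which the tool goes at most 41.7 mm and 7.16 degrees, less where a joint would pass 70% of its speed; a pose out of reach is approached as far as the arm can. A call with a gripper value outside its range is refused whole. The fingers move at their own pace and stop on an object; "grip_force" is the grip in N (left out, the last holds). Time passes only in rows, so rows that do not move let the fingers close. It gives the time, the measured TCP pose, the force, the opening and the grip force at its end, in the units of the state.
- env.observe(): the state, without advancing time (a new reading comes with each control period).
- imaging.get_image(name): name is "side" or "top"; returns a dict with "pixels" (480x640x3 uint8, red, green, blue), "depth" (480x640 float32, m along the optical axis (not along the pixel's ray), 0 where there is no reading), "fov_y" (degrees; the focal length in pixels is half the picture's height over the tangent of half this angle, whatever the lens; pixels are square), "cx", "cy" (the principal point, pixels), "world_from_camera" (4x4, takes a point from camera to world coordinates). Camera axes: x right, y down, z forward; pixel columns grow to the right and rows downward; lengths in m; the calibration is good to about 2 mm. A picture is of the moment at which its call begins.
- job.close_job(): hands the job in; it is judged then, once.
Trained networks look in the newest picture that a camera, given by its name, has taken for a name from the list of things; names that differ only in an ending like _2 or _b are one class to them, and where a whole thing is asked for, a point or a joint stands for the part that bears it (a point fixed in the world has none). Each returns a list of dicts, best first, with "confidence" (0 to 1); they miss things now and then, are a little off and sometimes report something else, mostly with a low value. They report only what shows in the picture. A call takes as long as a camera call.
- models.outline_of(camera, query): "region" (480x640 bool, what is visible of it) and "bbox" ([centre column, centre row, width, height] in pixels, round what is visible of it).
- models.tip_of(camera, query): "at" ([column, row] in pixels: a listed point, or the origin of a listed thing).
The state is a dict: "time_s": time; "q": joint angles; "qvel": joint speeds; "joint_efforts": joint torques, N m; "position": TCP position; "tool_rot": TCP orientation; "ft_force": force on the tool from outside, world axes, zero at the start; "wrist_torque": the same for the moment, N m; "grip_width": finger opening in m; "gripper_force": force on a finger pad.
Only numpy, scipy, OpenCV 4.12 (cv2) and the standard library are available. Lean on these libraries where they do the work, as an engineer would, in place of code of your own. Each camera call takes 0.05 s, during which the arm holds its last target. There are 200 camera calls.

## Working session

There is one attempt and no reset: what is moved stays moved. The work goes in short steps, Python scripts to look and compute and a tool call to move; the robot and the scene stay as the last step left them, time stands still between calls to the robot, and variables do not carry over. Pictures are saved under pics/ and viewed, at most 10 in all, crops included, and the job is handed in when it is done.

Besides the shell and the picture viewer there is one more tool, called after "Request:" by a JSON object that holds its "api" and its "payload", one argument or row to a line. jog_arm: Moves the arm, as the interface text tells. Its arguments: {"type":"object","properties":{"plan":{"type":"string"},"grip_force":{"type":"number"}},"required":["plan"]}

```bash
mkdir -p pics; cat > h.py <<'E'
import numpy as np, cv2
from rig import env, imaging, job, models
def cloud(im):
    h,w=im["depth"].shape; f=h/2/np.tan(np.radians(im["fov_y"])/2)
    u,v=np.meshgrid(np.arange(w),np.arange(h)); d=im["depth"]
    P=np.stack([(u-im["cx"])/f*d,(v-im["cy"])/f*d,d,np.ones_like(d)],-1)@im["world_from_camera"].T
    P=P[...,:3].copy(); P[d<=0]=np.nan
    return P
def save(im,n): cv2.imwrite(f"pics/{n}.png",im["pixels"][...,::-1])
E
python3 - <<'E'
from h import *
for c in("top","side"):
    im=imaging.get_image(c); save(im,c+"0"); P=cloud(im)
    print(c,im["world_from_camera"].round(3).tolist(),im["fov_y"])
    for q in("rail_nut","rail","round_foot","square_foot"):
        for r in models.outline_of(c,q)[:3]:
            p=P[r["region"]]; p=p[~np.isnan(p[:,0])]
            print(q,round(r["confidence"],2),np.round(r["bbox"]),np.median(p,0).round(3),np.percentile(p,98,axis=0).round(3),np.percentile(p,2,axis=0).round(3))
E
```

```text
top [[0.031, -0.983, 0.181, 0.378], [-0.999, -0.028, 0.02, 0.016], [-0.014, -0.182, -0.983, 0.785], [0.0, 0.0, 0.0, 1.0]] 52.87421702344061
rail_nut 0.73 [235. 188.  23.  37.] [0.59  0.162 0.026] [0.617 0.186 0.059] [0.57  0.145 0.003]
rail 0.83 [491. 240. 205.  60.] [ 0.52  -0.246  0.026] [ 0.563 -0.095  0.065] [ 0.474 -0.394  0.002]
square_foot 0.63 [268. 284.  43.  47.] [0.44  0.101 0.023] [0.472 0.131 0.059] [0.412 0.075 0.001]
square_foot 0.33 [146. 243.  38.  37.] [0.5   0.303 0.024] [0.531 0.331 0.059] [0.478 0.283 0.006]
side [[-0.975, -0.166, 0.149, 0.445], [-0.223, 0.704, -0.674, 0.473], [0.007, -0.69, -0.724, 0.518], [0.0, 0.0, 0.0, 1.0]] 57.06946858625972
rail_nut 0.66 [253. 308.  37.  50.] [0.591 0.171 0.029] [0.614 0.186 0.057] [0.57  0.153 0.003]
rail 0.77 [356. 149.  55. 119.] [ 0.518 -0.217  0.024] [ 0.56  -0.091  0.061] [ 0.472 -0.382  0.001]
round_foot 0.85 [294. 441.  59.  62.] [0.501 0.317 0.023] [0.531 0.338 0.058] [0.476 0.289 0.003]
square_foot 0.92 [374. 295.  53.  55.] [0.44  0.113 0.022] [0.471 0.134 0.057] [0.412 0.09  0.001]
```

View pics/top0.png

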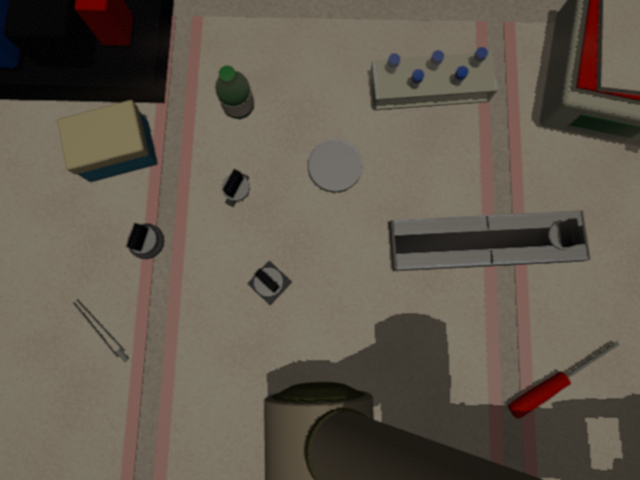

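```bash
cat > m.py <<'E'
from h import *
def fit(p):
    r=cv2.minAreaRect((p[:,:2]*1000).astype(np.float32)); return np.round(r[0],1),np.round(r[1],1),round(r[2],1)
E
python3 - <<'E'
from m import *
for c in("top","side"):
    im=imaging.get_image(c);P=cloud(im)
    for n,(x,y) in dict(nut=(.591,.167),sq=(.44,.103),rd=(.503,.308)).items():
        m=(np.hypot(P[...,0]-x,P[...,1]-y)<.045)
        t=P[m&(P[...,2]>.053)&(P[...,2]<.065)]; print(c,n,"tab",fit(t),t[:,2].mean().round(4),len(t))
        t=P[m&(P[...,2]>.019)&(P[...,2]<.028)]; print("  collar",fit(t),t[:,:2].mean(0).round(4))
        t=P[m&(P[...,2]>.004)&(P[...,2]<.013)]; print("  foot",fit(t) if len(t)>3 else 0,len(t))
    m=(abs(P[...,0]-.52)<.07)&(P[...,1]<-.07)&(P[...,1]>-.42)&(P[...,2]>.02)&(P[...,2]<.031)
    print(c,"rail",fit(P[m]),P[m][:,2].mean())
    # dark marks on the lip
    g=im["pixels"].max(-1); k=m&(g<70)&(abs(P[...,1]+.245)<.04); print("marks",P[k].mean(0).round(4),k.sum(),fit(P[k]) if k.sum() else 0)
    mm=(abs(P[...,0]-.52)<.07)&(P[...,1]<-.07)&(P[...,1]>-.42)&(P[...,2]>.058)
    print("mount",fit(P[mm]) if mm.sum() else 0)
E
```

```text
top nut tab (array([595.9, 165.4]), array([14.5, 39.8]), 64.9) 0.0573 231
  collar (array([593.8, 165.3]), array([41. , 44.7]), 0.1) [0.5911 0.1599]
  foot (array([594.8, 166. ]), array([70. , 80.1]), 55.4) 100
top sq tab (array([442.1, 103.6]), array([39.3, 13.9]), 47.5) 0.0572 241
  collar (array([441.9, 102.8]), array([42.8, 45. ]), 55.7) [0.4415 0.1023]
  foot (array([438.5, 102.2]), array([81. , 76.2]), 78.7) 407
top rd tab (array([504.5, 310.6]), array([14.5, 39.8]), 75.9) 0.0573 246
  collar (array([502.4, 308.8]), array([39.4, 43.2]), 26.0) [0.5007 0.3003]
  foot (array([503.1, 314.7]), array([70.2, 71.3]), 44.1) 404
top rail (array([ 519.7, -245.4]), array([ 80.7, 309.7]), 4.6) 0.02618099124628273
marks [ 0.5188 -0.246   0.0253] 62 (array([ 519.8, -244.1]), array([57.8, 65.4]), 65.9)
mount (array([ 528.6, -358.8]), array([40.3, 16.4]), 2.4)
side nut tab (array([595.3, 164.1]), array([14.5, 40.6]), 66.3) 0.0562 294
  collar (array([592.8, 169.1]), array([45.4, 34.8]), 23.8) [0.5948 0.1738]
  foot (array([595. , 164.6]), array([15.6, 58.2]), 65.8) 116
side sq tab (array([440.9, 102.7]), array([40.6, 15.1]), 49.5) 0.0561 278
  collar (array([441.6, 108.6]), array([35.2, 44.8]), 89.0) [0.4382 0.1117]
  foot (array([441.8, 102.9]), array([52.6, 52.8]), 48.9) 509
side rd tab (array([504. , 309.6]), array([14.6, 39.7]), 74.9) 0.0565 558
  collar (array([502.2, 311. ]), array([45.2, 40.9]), 54.2) [0.5036 0.3177]
  foot (array([503.2, 310.2]), array([59.3, 57.5]), 46.9) 901
side rail (array([ 518.3, -246.3]), array([ 80.1, 311.2]), 4.6) 0.0251049771913703
marks [ 0.5127 -0.2488  0.0252] 14 (array([ 508.4, -247.8]), array([53.2, 46.5]), 45.0)
mount (array([ 527.7, -359.6]), array([39.2, 17.4]), 11.3)
```

The top view shows the nut at about (235,187), with its foot in line with the tab. The square foot is at (269,282), the round foot at (143,240), and the rail spans columns 390–588 with its marks at column ~490. Next I work out the moves.

```bash
cat > plan.py <<'E'
from h import *
def go(x,y,z,yaw=None,n=None):
    "remaining move in tool axes; yaw = world angle of tool y (mod 180)"
    s=env.observe(); R=np.array(s["tool_rot"]); p=np.array(s["position"])
    a=np.degrees(np.arctan2(R[1,1],R[0,1])); print("t",s["time_s"],"p",p.round(4),"yaw_y",a.round(2),"z",R[:,2].round(3),"q",np.round(s["q"],1))
    d=R.T@(np.array([x,y,z])-p)*100
    print("shift cm in present tool axes",d.round(2), "world cm",(np.array([x,y,z])*100-p*100).round(2))
    if yaw is not None:
        t=(yaw-a+90)%180-90; print("world yaw turn",round(t,2),"-> rz",round(-t,2))
E
python3 -c "
from plan import *
print(np.array(env.observe()['tool_rot']).round(4).tolist(), env.tcp_to_grasp)
go(.5955,.165,.12,65.5)"
```

```text
[[0.9619, 0.2733, 0.0], [0.2733, -0.9619, 0.0001], [0.0, -0.0001, -1.0]] -0.0187
t 0.6 p [ 0.1503 -0.529   0.1926] yaw_y -74.14 z [ 0.  0. -1.] q [-86.5  21.8  74.3   0.   83.9 -12.3]
shift cm in present tool axes [ 61.79 -54.6    7.27] world cm [44.52 69.4  -7.26]
world yaw turn -40.36 -> rz 40.36
```

Request:
{"api": "jog_arm", "payload": {
  "plan": "0 0 0 3.0 -2.65 0 0;0 0 0 3.0 -2.65 0 0;0 0 0 3.0 -2.65 0 0;0 0 0 3.0 -2.65 0 0;0 0 0 3.0 -2.65 0 0;0 0 0 3.0 -2.65 0 0;0 0 0 3.0 -2.65 0 0;0 0 0 3.0 -2.65 0 0;0 0 0 3.0 -2.65 0 0;0 0 0 3.0 -2.65 0 0"
}}

```text
time_s: 1.43
position: [0.3671, -0.1904, 0.1929]
tool_rot: [[0.962, 0.273, 0.001], [0.273, -0.962, -0.001], [0.0, 0.001, -1.0]]
ft_force: [0.8, -0.8, -0.2]
grip_width: 0.085
gripper_force: 0.0
```

Request:
{"api": "jog_arm", "payload": {
  "plan": "0 0 0 3.0 -2.65 0 0;0 0 0 3.0 -2.65 0 0;0 0 0 3.0 -2.65 0 0;0 0 0 3.0 -2.65 0 0;0 0 0 3.0 -2.65 0 0;0 0 0 3.0 -2.65 0 0;0 0 0 3.0 -2.65 0 0;0 0 0 3.0 -2.65 0 0;0 0 0 3.0 -2.65 0 0;0 0 0 3.0 -2.65 0 0"
}}

```text
time_s: 2.27
position: [0.5833, 0.1468, 0.1927]
tool_rot: [[0.962, 0.274, 0.0], [0.274, -0.962, -0.0], [0.0, 0.0, -1.0]]
ft_force: [0.8, -0.6, 0.3]
grip_width: 0.0854
gripper_force: 0.0
```

Request:
{"api": "jog_arm", "payload": {
  "plan": "0 0 -7 0 0 0 0;0 0 -7 0 0 0 0;0 0 -7 0 0 0 0;0 0 -7 0 0 0 0;0 0 -7 0 0 0 0;0 0 -7 0 0 0 0;0 0 -7 0 0 0 0;0 0 -7 0 0 0 0;0 0 -7 0 0 0 0;0 0 -7 0 0 0 0"
}}

```text
time_s: 3.1
position: [0.5826, 0.1448, 0.1926]
tool_rot: [[0.066, 0.998, -0.0], [0.998, -0.066, 0.0], [-0.0, -0.0, -1.0]]
ft_force: [-0.0, -0.1, -0.6]
grip_width: 0.0856
gripper_force: 0.0
```

Request:
{"api": "jog_arm", "payload": {
  "plan": "0 0 -7 0 0 0 0;0 0 -7 0 0 0 0;0 0 -7 0 0 0 0;0 0 -7 0 0 0 0;0 0 -7 0 0 0 0;0 0 -7 0 0 0 0;0 0 -7 0 0 0 0;0 0 -7 0 0 0 0;0 0 -7 0 0 0 0;0 0 -6.5 0 0 0 0"
}}

```text
time_s: 3.93
position: [0.5826, 0.1447, 0.1926]
tool_rot: [[-0.911, 0.411, -0.0], [0.411, 0.911, -0.0], [0.0, -0.0, -1.0]]
ft_force: [0.1, -0.4, -0.5]
grip_width: 0.0856
gripper_force: 0.0
```

```bash
python3 -c "
from plan import *
go(.5955,.165,.03,65.5)"
```

```text
t 3.9333 p [0.5826 0.1447 0.1926] yaw_y 65.71 z [-0. -0. -1.] q [  2.7  27.   65.9  -0.   87.2 -63. ]
shift cm in present tool axes [-0.34  2.38 16.26] world cm [  1.29   2.03 -16.26]
world yaw turn -0.21 -> rz 0.21
```

Request:
{"api": "jog_arm", "payload": {
  "plan": "0 0 0 -0.34 2.38 0 0;0 0 0 0 0 4 0;0 0 0 0 0 4 0;0 0 0 0 0 4 0;0 0 0 0 0 2.4 0;0 0 0 0 0 1.2 0;0 0 0 0 0 0.8 0;0 0 0 0 0 0 0"
}}

```text
time_s: 4.6
position: [0.595, 0.1649, 0.0272]
tool_rot: [[-0.909, 0.417, -0.003], [0.417, 0.909, -0.0], [0.002, -0.001, -1.0]]
ft_force: [0.1, -0.2, 0.3]
grip_width: 0.0858
gripper_force: 0.0
```

```bash
python3 -c "
from plan import *
go(.5955,.165,.028,65.5)
im=imaging.get_image('side'); cv2.imwrite('pics/s1.png',cv2.resize(im['pixels'][200:420,140:400,::-1],None,fx=2.5,fy=2.5))"
```

```text
t 4.6 p [0.595  0.1649 0.0272] yaw_y 65.36 z [-0.003 -0.    -1.   ] q [  4.5  37.3  76.    0.   66.8 -60.8]
shift cm in present tool axes [-0.04  0.03 -0.08] world cm [0.05 0.01 0.08]
world yaw turn 0.14 -> rz -0.14
```

View pics/s1.png

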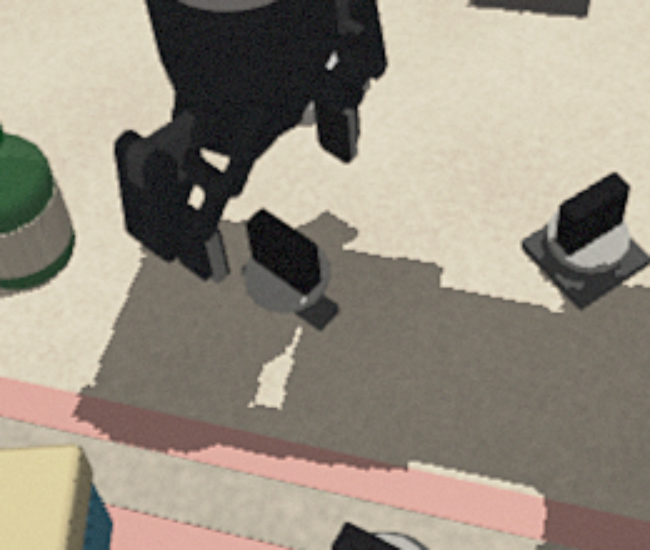

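The fingers stand either side of the tab (crop about (285,250)), with the pads facing its thickness. Next I close them.

Request:
{"api": "jog_arm", "payload": {
  "plan": "0 0 0 0 0 -0.1 255;0 0 0 0 0 0 255;0 0 0 0 0 0 255;0 0 0 0 0 0 255;0 0 0 0 0 0 255;0 0 0 0 0 0 255;0 0 0 0 0 0 255;0 0 0 0 0 0 255;0 0 0 0 0 0 255;0 0 0 0 0 0 255",
  "grip_force": 60
}}

```text
time_s: 5.48
position: [0.5956, 0.165, 0.0296]
tool_rot: [[-0.909, 0.417, -0.0], [0.417, 0.909, 0.0], [0.0, -0.0, -1.0]]
ft_force: [0.8, 0.5, -0.6]
grip_width: -0.0001
gripper_force: 0.0
```

```bash
python3 -c "
from m import *
im=imaging.get_image('side'); cv2.imwrite('pics/s2.png',cv2.resize(im['pixels'][200:420,140:400,::-1],None,fx=2.5,fy=2.5))
print(env.observe()['grip_width'])"
```

```text
-2.965708230716795e-05
```

View pics/s2.png

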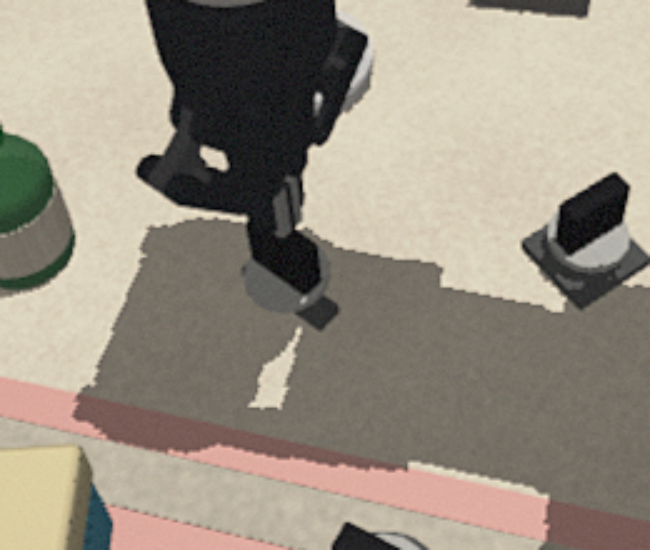

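The fingers shut fully at crop (285,205), behind or above the tab, and the nut has not moved. I'll measure where the fingers really are.

```bash
python3 - <<'E'
from m import *
for c in("side","top"):
    im=imaging.get_image(c);P=cloud(im)
    m=(np.hypot(P[...,0]-.595,P[...,1]-.165)<.06)
    for lo,hi in((.004,.013),(.019,.028),(.03,.04),(.04,.05),(.05,.06),(.06,.07),(.07,.08),(.08,.1)):
        t=P[m&(P[...,2]>lo)&(P[...,2]<hi)]
        if len(t)>3: print(c,lo,len(t),t.mean(0).round(4),*fit(t))
im=imaging.get_image("side");P=cloud(im)
for v in range(268,316,4):
    print(v,[tuple((P[v,u]*1000).round(0).astype(int)) if P[v,u,0]==P[v,u,0] else None for u in (245,250,255,260)])
E
```

```text
side 0.004 119 [0.5754 0.1743 0.0071] [594.5 164.9] [16.4 57.6] 66.4
side 0.019 414 [0.5946 0.1736 0.0227] [592.9 168.9] [45.4 34.7] 23.5
side 0.03 118 [0.5917 0.171  0.0351] [595.  170.8] [13.4 39.2] 85.5
side 0.04 118 [0.5916 0.1711 0.0452] [596.  170.3] [12.5 40.8] 82.9
side 0.05 226 [0.5902 0.1692 0.0552] [595.4 165.1] [14.2 40.4] 67.9
side 0.07 64 [0.5891 0.1719 0.076 ] [590.2 170.3] [29.3 12.7] 40.7
side 0.08 219 [0.5899 0.1725 0.0894] [590.7 170.3] [30.1 13.6] 40.0
top 0.004 12 [0.586  0.1283 0.0045] [590.8 132.3] [ 48.5 100. ] 88.8
top 0.019 71 [0.5888 0.149  0.0234] [586.7 148.4] [10.6 21.9] 88.3
268 [(np.int64(587), np.int64(186), np.int64(135)), (np.int64(587), np.int64(174), np.int64(122)), (np.int64(584), np.int64(168), np.int64(115)), (np.int64(580), np.int64(163), np.int64(110))]
272 [(np.int64(590), np.int64(183), np.int64(124)), (np.int64(586), np.int64(177), np.int64(118)), (np.int64(585), np.int64(167), np.int64(106)), (np.int64(583), np.int64(156), np.int64(94))]
276 [(np.int64(590), np.int64(183), np.int64(117)), (np.int64(586), np.int64(180), np.int64(114)), (np
[... 1090 characters left out ...]
int64(595), np.int64(172), np.int64(52)), (np.int64(587), np.int64(174), np.int64(57)), (np.int64(581), np.int64(172), np.int64(57))]
304 [(np.int64(606), np.int64(166), np.int64(32)), (np.int64(597), np.int64(171), np.int64(41)), (np.int64(588), np.int64(175), np.int64(50)), (np.int64(580), np.int64(177), np.int64(55))]
308 [(np.int64(607), np.int64(167), np.int64(23)), (np.int64(598), np.int64(169), np.int64(30)), (np.int64(589), np.int64(173), np.int64(38)), (np.int64(580), np.int64(177), np.int64(47))]
312 [(np.int64(605), np.int64(172), np.int64(23)), (np.int64(598), np.int64(171), np.int64(23)), (np.int64(590), np.int64(174), np.int64(30)), (np.int64(581), np.int64(178), np.int64(39))]
```

Depth puts the finger tips at z≈0.071, although the TCP reads 0.030, so the reported pose and the picture disagree by ~41 mm. I'll open again and measure both tips to get the full offset (height, centre and yaw).

Request:
{"api": "jog_arm", "payload": {
  "plan": "0 0 0 0 0 -1 0;0 0 0 0 0 0 0;0 0 0 0 0 0 0;0 0 0 0 0 0 0;0 0 0 0 0 0 0;0 0 0 0 0 0 0;0 0 0 0 0 0 0;0 0 0 0 0 0 0;0 0 0 0 0 0 0"
}}

```text
time_s: 6.43
position: [0.5956, 0.165, 0.0395]
tool_rot: [[-0.909, 0.417, -0.0], [0.417, 0.909, -0.0], [0.0, -0.0, -1.0]]
ft_force: [0.2, -0.4, -0.4]
grip_width: 0.0852
gripper_force: 0.0
```

```bash
python3 - <<'E'
from m import *
s=env.observe(); print(np.round(s["position"],4),s["grip_width"],s["q"],np.round(s["ft_force"],1))
im=imaging.get_image("side");P=cloud(im)
m=(np.hypot(P[...,0]-.595,P[...,1]-.165)<.12)&(P[...,2]>.063)&(P[...,2]<.2)
n,l,st,_=cv2.connectedComponentsWithStats(m.astype(np.uint8))
for lo in np.arange(.065,.16,.01):
    k=m&(P[...,2]>lo)&(P[...,2]<lo+.01)
    n,l,st,_=cv2.connectedComponentsWithStats(k.astype(np.uint8),connectivity=8)
    for i in range(1,n):
        if st[i,4]>12: t=P[l==i]; print(lo.round(3),st[i,4],t.mean(0).round(4),*fit(t))
cv2.imwrite('pics/s3.png',cv2.resize(im['pixels'][160:400,140:400,::-1],None,fx=2.5,fy=2.5))
E
```

```text
[0.5956 0.165  0.0395] 0.08522456824335264 [ 4.52056304e+00  3.65010835e+01  7.53376547e+01 -4.56720490e-04
  6.81696394e+01 -6.08398661e+01] [ 0.2 -0.4 -0.4]
0.085 22 [0.5776 0.1261 0.093 ] [577.4 126.4] [ 1.7 18.6] 65.4
0.095 85 [0.5745 0.1268 0.1   ] [576.5 126.5] [ 7.1 22.9] 80.4
0.095 58 [0.607  0.2134 0.1008] [607.3 213.7] [12.9  4.6] 33.9
0.105 97 [0.5733 0.1258 0.1097] [574.9 126.1] [22.4 13.8] 11.6
0.105 96 [0.611  0.2148 0.1102] [612.1 215.4] [21.6  8.7] 14.8
0.115 100 [0.5745 0.1264 0.1198] [575.2 126.1] [22.5 13.8] 8.0
0.115 85 [0.6091 0.2146 0.1198] [610.3 215.4] [18.8  7.4] 20.9
0.125 72 [0.5708 0.1266 0.1286] [571.9 126.6] [23.8 11. ] 9.2
0.125 51 [0.6078 0.2158 0.1298] [607.8 216.1] [16.7  5.9] 45.0
0.135 174 [0.5657 0.1173 0.1416] [562.7 116.2] [29.  25.8] 34.2
0.135 271 [0.6122 0.2177 0.1412] [616.3 216.4] [38.5 25.7] 62.7
0.145 150 [0.5661 0.1078 0.1483] [567.3 107. ] [14.9 26.1] 74.8
0.145 26 [0.5656 0.1379 0.151 ] [565.2 136.1] [22.4  2.8] 81.8
0.145 39 [0.586  0.1694 0.1524] [585.6 168.5] [29.7  1.4] 65.3
0.145 29 [0.612  0.1913 0.1531] [610.7 192.3] [ 4.3 17.3] 60.6
0.145 139 [0.6045 0.2071 0.1505] [605.4 206.3] [30.6 19.2] 5.8
0.145 188 [0.6217 0.2299 0.149 ] [623.2 229.9] [12.9 26.7] 83.3
0.155 82 [0.5616 0.1112 0.1604] [565.3 111.1] [23.2 11.4] 3.5
0.155 76 [0.568  0.1437 0.1603] [568.2 140.9] [12.9 24.8] 12.2
0.155 94 [0.5824 0.1638 0.1596] [582.3 163.8] [28.9  1.6] 65.7
0.155 276 [0.6038 0.2    0.1587] [603.5 197.5] [35.  28.2] 11.6
0.155 125 [0.6185 0.2301 0.1601] [622.3 230.4] [27.5 11.6] 0.9
```

View pics/s3.png

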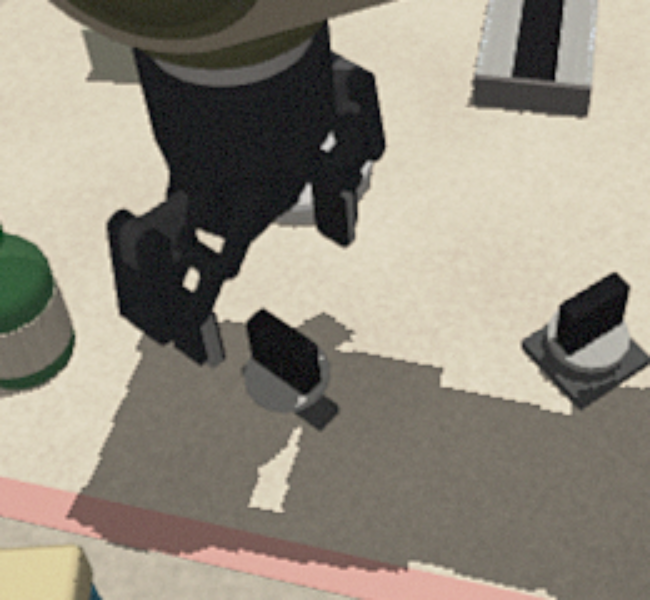

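The open fingers straddle the tab. The inner pad face at (0.577, 0.126) confirms the centre (0.595, 0.165) and yaw 65.4° are right; only the height is ~41 mm too high. I'll lower by that amount in two stages and check the force.

Request:
{"api": "jog_arm", "payload": {
  "plan": "0 0 0 0 0 1.5 0;0 0 0 0 0 1.5 0;0 0 0 0 0 1 0;0 0 0 0 0 0 0;0 0 0 0 0 0 0"
}}

```text
time_s: 6.9
position: [0.5956, 0.165, -0.0005]
tool_rot: [[-0.909, 0.417, -0.001], [0.417, 0.909, -0.0], [0.001, -0.0, -1.0]]
ft_force: [-0.3, -0.1, 0.2]
grip_width: 0.0853
gripper_force: 0.0
```

```bash
cat > tip.py <<'E'
from m import *
s=env.observe(); p=np.array(s["position"]); print(p.round(4),s["grip_width"],np.round(s["ft_force"],1))
im=imaging.get_image("side");P=cloud(im)
R=np.array(s["tool_rot"]); d=P-p; a=d@R[:,0]; b=d@R[:,1]
for sg in(1,-1):
    k=(abs(a)<.015)&(abs(sg*b-.05)<.016)&(P[...,2]>.025)
    t=P[k]; print(sg,len(t),np.percentile(t[:,2],[0,2,10]).round(4))
E
python3 tip.py
```

```text
[ 5.956e-01  1.650e-01 -5.000e-04] 0.08526320060336101 [-0.3 -0.1  0.2]
1 2523 [0.0514 0.0637 0.0956]
-1 2454 [0.0502 0.0586 0.083 ]
```

Request:
{"api": "jog_arm", "payload": {
  "plan": "0 0 0 0 0 1.1 0;0 0 0 0 0 0 0;0 0 0 0 0 0 255;0 0 0 0 0 0 255;0 0 0 0 0 0 255;0 0 0 0 0 0 255;0 0 0 0 0 0 255;0 0 0 0 0 0 255;0 0 0 0 0 0 255;0 0 0 0 0 0 255",
  "grip_force": 60
}}

```text
time_s: 7.78
position: [0.5957, 0.165, -0.0112]
tool_rot: [[-0.909, 0.417, 0.0], [0.417, 0.909, 0.0], [-0.0, 0.0, -1.0]]
ft_force: [-0.3, 0.2, 1.2]
grip_width: 0.0131
gripper_force: 61.2
```

Gripped: opening 13 mm, 61 N. Next I lift, then turn −61° in world (rz +61).

Request:
{"api": "jog_arm", "payload": {
  "plan": "0 0 0 0 0 -1.5 255;0 0 0 0 0 -2.5 255;0 0 0 0 0 -3.5 255;0 0 0 0 0 -3.5 255;0 0 7 0 0 0 255;0 0 7 0 0 0 255;0 0 7 0 0 0 255;0 0 7 0 0 0 255;0 0 7 0 0 0 255;0 0 7 0 0 0 255"
}}

```text
time_s: 8.62
position: [0.5953, 0.1649, 0.0982]
tool_rot: [[-0.391, 0.92, -0.001], [0.92, 0.391, -0.0], [0.0, -0.001, -1.0]]
ft_force: [-0.7, 0.1, -1.9]
grip_width: 0.0128
gripper_force: 60.8
```

Request:
{"api": "jog_arm", "payload": {
  "plan": "0 0 7 0 0 0 255;0 0 7 0 0 0 255;0 0 5 0 0 0 255;0 0 0 0 0 0 255"
}}

```text
time_s: 8.95
position: [0.5953, 0.1649, 0.0982]
tool_rot: [[-0.073, 0.997, -0.001], [0.997, 0.073, -0.0], [-0.0, -0.001, -1.0]]
ft_force: [-0.4, -0.2, -1.7]
grip_width: 0.0132
gripper_force: 60.8
```

```bash
python3 -c "
from plan import *
go(.519,-.2455,.08,4.6)
print(env.observe()['grip_width'])"
```

```text
t 8.95 p [0.5953 0.1649 0.0982] yaw_y 4.19 z [-0.001 -0.    -1.   ] q [ 4.5 33.  71.3 -0.  75.8  0.3]
shift cm in present tool axes [-40.38 -10.61   1.83] world cm [ -7.63 -41.04  -1.82]
world yaw turn 0.41 -> rz -0.41
0.013174637602877126
```

Request:
{"api": "jog_arm", "payload": {
  "plan": "0 0 0 -3.7 -0.97 0 255;0 0 0 -3.7 -0.97 0 255;0 0 0 -3.7 -0.97 0 255;0 0 0 -3.7 -0.97 0 255;0 0 0 -3.7 -0.97 0 255;0 0 0 -3.7 -0.97 0 255;0 0 0 -3.7 -0.97 0 255;0 0 0 -3.7 -0.97 0 255;0 0 0 -3.7 -0.97 0 255;0 0 0 -3.7 -0.97 0 255"
}}

```text
time_s: 9.78
position: [0.5263, -0.213, 0.0985]
tool_rot: [[-0.079, 0.997, -0.0], [0.997, 0.079, 0.0], [0.0, -0.0, -1.0]]
ft_force: [0.8, -0.4, -1.6]
grip_width: 0.0132
gripper_force: 60.8
```

Request:
{"api": "jog_arm", "payload": {
  "plan": "0 0 -0.4 -2.4 -0.6 0 255;0 0 0 -1 -0.31 0 255;0 0 0 0 0 2 255;0 0 0 0 0 2 255;0 0 0 0 0 0 255;0 0 0 0 0 0 255"
}}

```text
time_s: 10.28
position: [0.5203, -0.2451, 0.0582]
tool_rot: [[-0.085, 0.996, -0.002], [0.996, 0.085, 0.001], [0.002, -0.002, -1.0]]
ft_force: [0.2, -0.6, -1.3]
grip_width: 0.0134
gripper_force: 60.6
```

```bash
python3 - <<'E'
from plan import *; from m import *
go(.519,-.2455,.058,4.6)
for c in("side","top"):
    im=imaging.get_image(c);P=cloud(im)
    cv2.imwrite(f'pics/r_{c}.png',im["pixels"][...,::-1])
    m=(abs(P[...,0]-.519)<.045)&(abs(P[...,1]+.2455)<.05)
    for lo in np.arange(.03,.14,.008):
        t=P[m&(P[...,2]>lo)&(P[...,2]<lo+.008)]
        if len(t)>8: print(c,lo.round(3),len(t),t.mean(0).round(4),*fit(t))
    m=(abs(P[...,0]-.52)<.07)&(P[...,1]<-.07)&(P[...,1]>-.42)&(P[...,2]>.021)&(P[...,2]<.031)
    print("rail",*fit(P[m]))
im=imaging.get_image('side');cv2.imwrite('pics/s4.png',cv2.resize(im['pixels'][0:240,240:500,::-1],None,fx=2.5,fy=2.5))
E
```

```text
t 10.2833 p [ 0.5203 -0.2451  0.0582] yaw_y 4.87 z [-0.002  0.001 -1.   ] q [-37.   31.7  81.5   0.   66.9 -41.9]
shift cm in present tool axes [-0.03 -0.14  0.02] world cm [-0.13 -0.04 -0.02]
world yaw turn -0.27 -> rz 0.27
side 0.07 84 [ 0.5178 -0.2239  0.0754] [ 518. -226.] [15.8 22.9] 3.7
side 0.086 187 [ 0.5186 -0.2346  0.0906] [ 518.8 -238.5] [44.3 35.3] 7.5
side 0.094 49 [ 0.519  -0.2289  0.0987] [ 521.6 -229.3] [14.4 29.6] 85.2
side 0.102 85 [ 0.5183 -0.2322  0.1061] [ 518.4 -231.7] [37.7 17.4] 6.2
side 0.11 91 [ 0.5186 -0.2327  0.114 ] [ 518.1 -231.3] [39.2 16.3] 6.8
side 0.118 161 [ 0.5193 -0.2368  0.1233] [ 520.3 -242.2] [35.3 35.3] 46.5
side 0.126 92 [ 0.5206 -0.239   0.1296] [ 522.  -240.8] [34.3 32.5] 36.2
side 0.134 79 [ 0.5195 -0.2345  0.1389] [ 519.  -234.9] [65.3 10.4] 4.0
rail [ 518.3 -245.6] [ 80.2 311.1] 4.6
top 0.07 26 [ 0.5191 -0.2168  0.0757] [ 519.  -218.7] [15.3  7.3] 4.5
top 0.078 32 [ 0.5207 -0.2184  0.0793] [ 519.4 -219.2] [ 7.8 14.2] 86.1
rail [ 513.9 -176.3] [ 80.4 170.6] 4.6
```

View pics/s4.png

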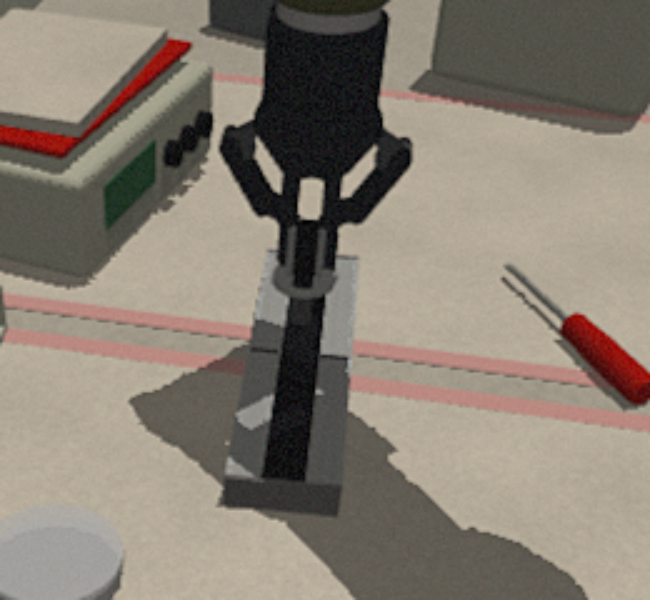

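The nut hangs over the slot (crop (305,285)), lengthwise, with the marks just in front. The foot sits ~1.5 mm to +x of the centre line and ~69 mm up. I'll correct that and lower it.

Request:
{"api": "jog_arm", "payload": {
  "plan": "0 0 0.2 0 -0.15 0 255;0 0 0 0 0 2 255;0 0 0 0 0 1.5 255;0 0 0 0 0 0.8 255;0 0 0 0 0 0.5 255;0 0 0 0 0 0.4 255;0 0 0 0 0 0.3 255;0 0 0 0 0 0 255"
}}

```text
time_s: 11.1
position: [0.5192, -0.2461, 0.0036]
tool_rot: [[-0.08, 0.997, 0.0], [0.997, 0.08, -0.0], [-0.0, 0.0, -1.0]]
ft_force: [0.8, 1.0, -1.7]
grip_width: 0.0131
gripper_force: 60.9
```

No contact so far, with 6 mm left to go.

Request:
{"api": "jog_arm", "payload": {
  "plan": "0 0 0 0 0 0.2 255;0 0 0 0 0 0.15 255;0 0 0 0 0 0.1 255;0 0 0 0 0 0.05 255;0 0 0 0 0 0 255;0 0 0 0 0 0 255"
}}

```text
time_s: 11.6
position: [0.5192, -0.2461, -0.0013]
tool_rot: [[-0.08, 0.997, 0.0], [0.997, 0.08, -0.0], [-0.0, 0.0, -1.0]]
ft_force: [-0.7, 0.7, -1.9]
grip_width: 0.0132
gripper_force: 60.9
```

Request:
{"api": "jog_arm", "payload": {
  "plan": "0 0 0 0 0 0.05 255;0 0 0 0 0 0.04 255;0 0 0 0 0 0 255;0 0 0 0 0 0 255"
}}

```text
time_s: 11.93
position: [0.5192, -0.2461, -0.0022]
tool_rot: [[-0.08, 0.997, 0.0], [0.997, 0.08, -0.0], [-0.0, 0.0, -1.0]]
ft_force: [-0.3, 0.2, -1.0]
grip_width: 0.0128
gripper_force: 60.9
```

```bash
python3 - <<'E'
from plan import *; from m import *
go(.519,-.2455,-.0022,4.6)
im=imaging.get_image('side');P=cloud(im)
m=(abs(P[...,0]-.519)<.045)&(abs(P[...,1]+.2455)<.05)
for lo in np.arange(.02,.08,.004):
    t=P[m&(P[...,2]>lo)&(P[...,2]<lo+.004)]
    if len(t)>8: print(lo.round(3),len(t),t.mean(0).round(4),*fit(t))
cv2.imwrite('pics/s5.png',cv2.resize(im['pixels'][60:240,270:450,::-1],None,fx=3.3,fy=3.3))
E
```

```text
t 11.9333 p [ 0.5192 -0.2461 -0.0022] yaw_y 4.56 z [ 0. -0. -1.] q [-37.2  36.1  85.2  -0.   58.7 -41.7]
shift cm in present tool axes [ 0.06 -0.01  0.  ] world cm [-0.02  0.06 -0.  ]
world yaw turn 0.04 -> rz -0.04
0.02 84 [ 0.5178 -0.2416  0.0236] [ 518.2 -244.9] [81.  97.5] 2.4
0.024 587 [ 0.5164 -0.2391  0.0252] [ 518.  -245.2] [ 79.7 104.8] 4.4
0.028 123 [ 0.5172 -0.2359  0.0305] [ 516.2 -228.4] [44.2 55. ] 5.4
0.032 32 [ 0.5185 -0.2347  0.0333] [ 518.5 -239.9] [42.5 27.8] 4.2
0.036 16 [ 0.5181 -0.2296  0.0381] [ 518.6 -230.7] [24.6 10.5] 1.4
0.04 33 [ 0.5165 -0.2319  0.042 ] [ 517.8 -231.6] [34.1 14.8] 6.1
0.044 39 [ 0.5171 -0.2338  0.0461] [ 518.6 -232.7] [38.1 16.6] 3.0
0.048 38 [ 0.5182 -0.2334  0.0501] [ 517.3 -233.2] [39.6 16.1] 9.4
0.052 39 [ 0.5169 -0.2329  0.0539] [ 518.  -232.4] [39.7 15.9] 3.9
0.056 38 [ 0.5163 -0.233   0.0579] [ 517.2 -232.4] [37.5 14.5] 5.5
0.06 50 [ 0.5178 -0.2352  0.0624] [ 517.7 -238.6] [27.5 29. ] 52.6
0.064 104 [ 0.519  -0.2426  0.0654] [ 519.7 -243.9] [33.8 36.1] 44.2
0.068 29 [ 0.5155 -0.2364  0.07  ] [ 517.8 -236.4] [38.9  7.8] 4.1
0.072 28 [ 0.5211 -0.2399  0.0735] [ 519.8 -243.6] [44.4 21.8] 3.7
0.076 32 [ 0.5173 -0.2359  0.0781] [ 519.1 -238.3] [24.3 48.3] 73.2
```

View pics/s5.png

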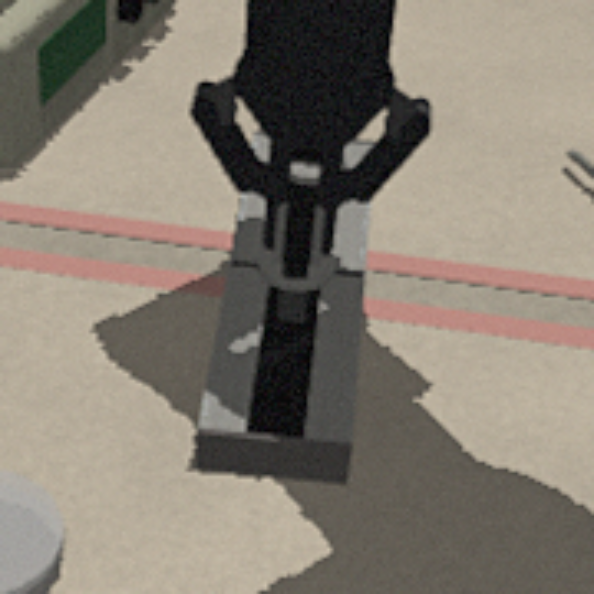

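The foot end (crop (293,305)) is inside the slot, and the collar sits on the lips level with the marks (row 268). Now the quarter turn.

Request:
{"api": "jog_arm", "payload": {
  "plan": "0 0 6 0 0 0 255;0 0 7 0 0 0 255;0 0 7 0 0 0 255;0 0 7 0 0 0 255;0 0 7 0 0 0 255;0 0 7 0 0 0 255;0 0 7 0 0 0 255;0 0 7 0 0 0 255;0 0 7 0 0 0 255;0 0 7 0 0 0 255"
}}

```text
time_s: 12.82
position: [0.5192, -0.2461, -0.0022]
tool_rot: [[0.905, 0.426, 0.0], [0.426, -0.905, -0.0], [0.0, 0.0, -1.0]]
ft_force: [0.3, -0.7, -1.4]
grip_width: 0.0131
gripper_force: 60.9
```

Request:
{"api": "jog_arm", "payload": {
  "plan": "0 0 7 0 0 0 255;0 0 7 0 0 0 255;0 0 7 0 0 0 255;0 0 0 0 0 0 255;0 0 0 0 0 0.05 255;0 0 0 0 0 0 255"
}}

```text
time_s: 13.32
position: [0.5192, -0.2461, -0.0023]
tool_rot: [[0.997, 0.084, 0.0], [0.084, -0.997, -0.0], [0.0, 0.0, -1.0]]
ft_force: [-2.0, 0.4, 3.8]
grip_width: 0.0126
gripper_force: 61.8
```

```bash
python3 -c "
from plan import *
go(.519,-.2455,-.0022,94.6)
s=env.observe();print(s['grip_width'],s['ft_force'],s['wrist_torque'])"
```

```text
t 13.3167 p [ 0.5192 -0.2461 -0.0023] yaw_y -85.21 z [ 0. -0. -1.] q [-37.2  36.1  85.3  -0.   58.7  48. ]
shift cm in present tool axes [-0.02 -0.07 -0.01] world cm [-0.02  0.06  0.01]
world yaw turn -0.19 -> rz 0.19
0.012638007607573384 [-2.03911621  0.43165421  3.78804459] [ 0.08623968  0.25973574 -0.04803674]
```

The collar is seated (+4 N) and the tab is crosswise. I release and then rise.

Request:
{"api": "jog_arm", "payload": {
  "plan": "0 0 0 0 0 0 0;0 0 0 0 0 0 0;0 0 0 0 0 0 0;0 0 0 0 0 0 0;0 0 0 0 0 0 0;0 0 0 0 0 0 0;0 0 0 0 0 0 0;0 0 0 0 0 0 0"
}}

```text
time_s: 13.98
position: [0.5192, -0.2461, -0.0028]
tool_rot: [[0.997, 0.08, 0.0], [0.08, -0.997, -0.0], [0.0, 0.0, -1.0]]
ft_force: [1.2, 0.4, 0.3]
grip_width: 0.0855
gripper_force: 0.0
```

Request:
{"api": "jog_arm", "payload": {
  "plan": "0 0 0 0 0 -1 0;0 0 0 0 0 -2 0;0 0 0 0 0 -3 0;0 0 0 0 0 -3 0;0 0 0 0 0 -3 0;0 0 0 -3 0 0 0;0 0 0 -3 0 0 0;0 0 0 -3 0 0 0;0 0 0 -3 0 0 0;0 0 0 0 0 0 0"
}}

```text
time_s: 14.82
position: [0.3958, -0.2551, 0.118]
tool_rot: [[0.997, 0.078, -0.002], [0.078, -0.997, 0.0], [-0.001, -0.001, -1.0]]
ft_force: [1.4, -0.3, 0.1]
grip_width: 0.0854
gripper_force: 0.0
```

```bash
python3 - <<'E'
from m import *
for c in("side","top"):
    im=imaging.get_image(c);P=cloud(im)
    m=(abs(P[...,0]-.519)<.045)&(abs(P[...,1]+.2455)<.05)
    for a,b in((.028,.036),(.061,.07)):
        t=P[m&(P[...,2]>a)&(P[...,2]<b)]
        if len(t)>8: print(c,a,len(t),t.mean(0).round(4),*fit(t))
    if c=="side": cv2.imwrite('pics/s6.png',cv2.resize(im['pixels'][60:240,270:450,::-1],None,fx=3.3,fy=3.3))
E
```

```text
side 0.028 169 [ 0.517  -0.2338  0.0312] [ 516.5 -236. ] [44.4 28. ] 6.8
side 0.061 116 [ 0.517  -0.2429  0.0643] [ 517.3 -243.3] [38.  16.1] 6.0
top 0.028 427 [ 0.5167 -0.2391  0.031 ] [ 518.8 -245.5] [ 79.1 102.8] 3.7
top 0.061 260 [ 0.5183 -0.243   0.0659] [ 519.1 -243.5] [40.4 15. ] 3.1
```

View pics/s6.png

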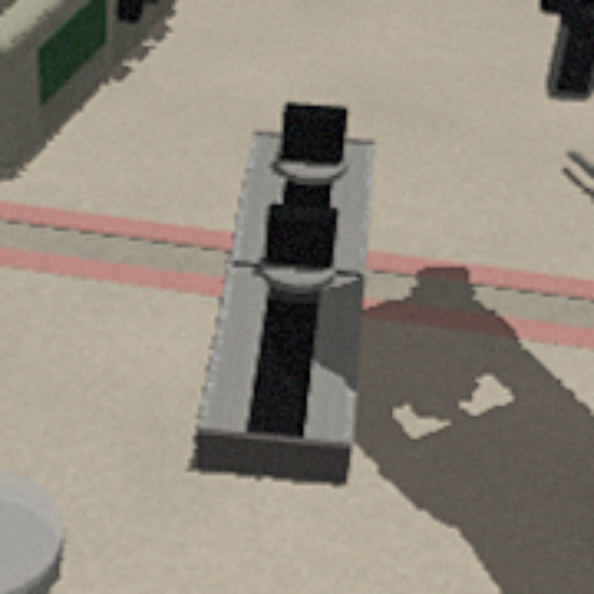

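The nut stands upright on the rail at the marks (crop (300,265)), with its tab and so its foot crosswise, like the fixed mount. The tab top is at z≈0.065 and the arm is clear.

```bash
python3 -c "
from rig import job
print(job.close_job())"
```

```text
the job is handed in; nothing more can be done
None
```

The rail nut is seated at the marks halfway along the rail, turned crosswise under both lips and released. The arm is clear and the job is handed in; my first close missed above the tab because the reported tool height was about 41 mm too low, so I lowered by that amount and gripped on the second try.

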